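# Release the ratchet clamp on the red-wax engraving block

### The job

Two ratchet clamps stand on the engraver's bench. On the one that holds the block with the red wax top, lift the sprung pawl off the ratchet wheel by its yellow knob and hold it up until the jaw has backed right off, then let go; leave the red block standing where it is and the other clamp tight.

Things in the scene. Friction and masses are not known exactly. Their poses are not given: they have to be found in the camera images.
- knob_red (a point): Mid-stem of the yellow pawl knob of the clamp with the red block, 108 mm over table. Upright stem 14 dia, 36 tall, on the pawl arm's end (arm 12 wide); head on top 24 dia, 8 thick. x: from knob along arm to jaws, within 0.4 rad of world x; y: across. Hinge (along y) is 95 mm away in x, 36 lower. Lifting takes 3-8 N against a spring; nose clears teeth at 12 mm, 25 is good, stop at 45; springs back.
- jaw_red (a joint): Travel in m of the sliding jaw of the clamp with the red block: 0 = clamped, 0.025 = fully backed off. While the pawl is held off the brass ratchet wheel a spring drives the jaw back towards the knob, about 1 s for the full way; a pawl dropped early catches a later tooth and stops it (lift again).
- block_red: Loose upright round wooden block, 44 mm diameter, 56 tall, red wax top with a little silver plate, held in the clamp to be released; origin at its underside's centre, z up, standing 12 mm above the table on the clamp's base plate (270 x 90), about 188 mm from the knob along the knob's x.
- jaw_dark (a joint): Jaw travel in m of the other, bystander clamp: same make with the same yellow knob, but holding a block with a black wax top. 0 = clamped (must stay so), 0.025 = backed off. The clamps stand side by side, 0.26 m or more apart, either one on the left.
Mind the look-alikes: they are no part of the job. Leave any blue or turquoise look-alike of the block_red alone.

How it is judged:
By the outcome, as a careful person would: the job done as asked, in the order asked, and still so for the second after the job is handed in, with the robot touching nothing.
It also fails if it takes over 29 s, if anything falls off the work surface, if the arm or the gripper's body presses on something with over 40 N, if the wrist force passes 120 N, or if a joint passes its speed limit or range.

### The arm

A 6-joint arm with a two-finger parallel gripper is mounted at the origin on the work surface. World frame = base frame: x ahead of the robot, y to its left, z up, the work surface at z = 0. Lengths are in m, angles in rad, forces in N, time in s.
With the tool pointing down it reaches from about 0.35 to 0.975 m from the base axis. Payload 4.9 kg.
Tool frame: the origin (TCP) lies on the centre line of the jaws, within the pads' length; the fingertips stand 14 mm ahead of it and the grasp point (between the pads) lies 5 mm behind it; z points along the fingers, y is the line along which they close (so a half turn about z gives the same grasp; the last joint's range is limited). The gripper opens to 85 mm and grips with 20 to 120 N. Pads are 22 mm wide; open, the fingers measure 114 mm over their backs; the gripper's body (76 mm by 85 mm) begins 54 mm behind the grasp point. The pads swing forward as they close: fully open they stand 13 mm farther back than shut.
Start: joints at [-1.367, 0.053, 1.613, -0, 1.476, -0.119], TCP at [0.198, -0.593, 0.221] pointing down, gripper open.
Joint ranges: [-3.01, 3.01], [-1.01, 2.22], [0.06, 2.58], [-1.02, 4.17], [0.09, 2.62], [-3.14, 3.14]. Speed limits (rad/s): [2.57, 2.57, 3.14, 3.14, 3.14, 3.14].

### API

Orientations are given as a unit quaternion [w, x, y, z].
In Python, from plant import * gives the robot as it stands.
- The arm moves only by the tool send_rows, never from a script. Its argument "steps" is a list of rows, each an object with "translation": the shift along the tool's x, y, z in cm, a list of three; "delta_rot": the turn, a rotation vector about the tool's x, y, z in rad, a list of three; "jaw": the finger opening in cm, from 0 to 8.54. In form: [{"translation": [dx, dy, dz], "delta_rot": [rx, ry, rz], "jaw": jaw}, ...]. A call has exactly 8 rows; each row is the pose to reach, as a shift and turn from the pose commanded when the call began, along the tool's axes at that moment; what a row does not reach only later rows make up. A row lasts 1/10 s, in which the tool goes at most 50 mm and 8.59 degrees, less where a joint would pass 70% of its speed; a pose out of reach is approached as far as the arm can. A call with a gripper value outside its range is refused whole. The fingers move at their own pace and stop on an object; the grip force is fixed at half the most. Time passes only in rows, so rows that repeat a pose let the fingers close, or fill a call up. It gives the time, the measured TCP pose, the force, the opening and the grip force at its end, in the units of the state.
- state(): the state, without advancing time (a new reading comes with each control period).
- grab_frame(name): name is "side" or "top"; returns a dict with "pixels" (400x640x3 uint8, blue, green, red), "range_z" (400x640 float32, m along the optical axis (not along the pixel's ray), 0 where there is no reading), "fx", "fy", "cx", "cy" (pixels), "dist" ([k1, k2, p1, p2, k3] as OpenCV has them; the pictures are not rectified), "rvec" (rotation vector, rad) and "tvec" (3), from world to camera coordinates, as OpenCV has them. Camera axes: x right, y down, z forward; pixel columns grow to the right and rows downward; lengths in m; the calibration is good to about 2 mm. A picture is of the moment at which its call begins.
- job_done(): hands the job in; it is judged then, once.
The state is a dict: "time": time; "joint_pos": joint angles; "joint_vel": joint speeds; "joint_efforts": joint torques, N m; "tool_pos": TCP position; "tool_rot": TCP orientation; "contact_force": force on the tool from outside, world axes, zero at the start; "ft_torque": the same for the moment, N m; "gripper_width": opening from 0.0 (shut) to 1.0 (fully open); "grasp_force": force on a finger pad.
Only numpy, scipy, OpenCV 4.12 (cv2) and the standard library are available. Lean on these libraries where they do the work, as an engineer would, in place of code of your own. Each camera call takes 0.05 s, during which the arm holds its last target. There are 200 camera calls.

## Working session

There is one attempt and no reset: what is moved stays moved. The work goes in short steps, Python scripts to look and compute and a tool call to move; the robot and the scene stay as the last step left them, time stands still between calls to the robot, and variables do not carry over. Pictures are saved under pics/ and viewed, at most 10 in all, crops included, and the job is handed in when it is done.

Besides the shell and the picture viewer there is one more tool, called as name([rows], argument=value, ...), one row to a line, values as JSON. send_rows: Moves the arm, as the interface text tells. Its arguments: {"type":"object","properties":{"steps":{"type":"array","items":{"type":"object","properties":{"translation":{"type":"array","items":{"type":"number"}},"delta_rot":{"type":"array","items":{"type":"number"}},"jaw":{"type":"number"}}}}},"required":["steps"]}

```bash
mkdir -p pics; cat > h.py <<'E'
from plant import *
import numpy as np, cv2, pickle
def cap(n,tag):
    f=grab_frame(n); pickle.dump(f,open(f'{tag}.pkl','wb')); cv2.imwrite(f'pics/{tag}.png',f['pixels']); return f
def pts(f):
    """world xyz for each pixel from range image"""
    K=np.array([[f['fx'],0,f['cx']],[0,f['fy'],f['cy']],[0,0,1.]])
    h,w=f['range_z'].shape
    uv=np.stack(np.meshgrid(np.arange(w),np.arange(h)),-1).reshape(-1,1,2).astype(float)
    n=cv2.undistortPoints(uv,K,np.array(f['dist'],float)).reshape(h,w,2)
    z=f['range_z'][...,None]
    c=np.concatenate([n*z,z],-1)
    R=cv2.Rodrigues(np.array(f['rvec'],float))[0]
    return (c-np.array(f['tvec'],float).reshape(3))@R
def blobs(f,mask,minarea=25):
    P=pts(f); n,l,s,c=cv2.connectedComponentsWithStats(mask.astype(np.uint8))
    for i in range(1,n):
        if s[i,4]<minarea: continue
        m=(l==i)&(f['range_z']>0); 
        if m.sum(): print(s[i],c[i].round(1),'med',np.median(P[m],0).round(4),'lo',np.percentile(P[m],3,0).round(3),'hi',np.percentile(P[m],97,0).round(3))
E
python3 - <<'E'
from h import *
for n in('top','side'):
    f=cap(n,n+'0'); hsv=cv2.cvtColor(f['pixels'],cv2.COLOR_BGR2HSV); H,S,V=cv2.split(hsv)
    print(n,'yellow'); blobs(f,(H>22)&(H<34)&(S>150)&(V>100))
    print('red'); blobs(f,((H<6)|(H>172))&(S>130)&(V>70))
print(state())
E
```

```text
top yellow
[406 244  10   9  43] [411.4 248.1] med [ 0.4969 -0.1704  0.1285] lo [ 0.49  -0.178  0.126] hi [ 0.504 -0.158  0.132]
red
[396  72   6   6  25] [398.9  74.4] med [ 0.9126 -0.1628  0.1291] lo [ 0.908 -0.168  0.125] hi [ 0.919 -0.157  0.132]
[145 146  16  16 102] [154.6 155.6] med [0.7453 0.4477 0.0375] lo [0.736 0.443 0.019] hi [0.765 0.469 0.054]
[262 156  18  17 162] [270.5 163.7] med [0.7117 0.1503 0.0644] lo [0.695 0.134 0.051] hi [0.735 0.172 0.069]
[325 305  28  17 289] [338.8 313.1] med [ 0.3501 -0.0094  0.0228] lo [ 0.333 -0.039  0.011] hi [0.367 0.019 0.028]
[322 382  30  18 277] [340.6 392.5] med [0.2342 0.0003 0.284 ] lo [ 0.221 -0.015  0.261] hi [0.245 0.028 0.299]
[281 394  12   6  26] [284.8 397.6] med [0.2237 0.1037 0.2721] lo [0.221 0.09  0.25 ] hi [0.226 0.111 0.288]
side yellow
red
[21 47 14 20 61] [26.8 57.3] med [ 0.1668 -0.0078  0.466 ] lo [ 0.161 -0.013  0.453] hi [ 0.172 -0.003  0.482]
[ 28  71  44  65 549] [ 48.8 105.6] med [ 0.1685 -0.0061  0.3763] lo [ 0.156 -0.011  0.322] hi [0.184 0.005 0.439]
[317  90  12  13 134] [322.5  96.3] med [0.7519 0.442
[... 878 characters left out ...]
nt_pos': array([-1.36703395e+00,  5.32849606e-02,  1.61413177e+00, -1.96580627e-05,
        1.47600717e+00, -1.19024331e-01]), 'joint_vel': array([-0.0011398 ,  0.00029783, -0.00091688, -0.00010807, -0.00061856,
       -0.00187954]), 'joint_efforts': array([ 1.03902956e-03, -3.94901133e+01, -3.71364856e+01,  1.97741974e-05,
        3.85912033e-03,  3.39347494e-06]), 'tool_pos': array([ 0.19812011, -0.59216195,  0.21970451]), 'tool_rot': array([-9.14385332e-04,  9.87003774e-01,  1.60694469e-01, -4.85576525e-05]), 'contact_force': array([-0.01735556,  0.60200412,  0.22658315]), 'ft_torque': array([ 0.00952693, -0.02962193, -0.06528062]), 'grasp_force': 0.0, 'gripper_width': 1.0008188807469895}
```

View pics/top0.png

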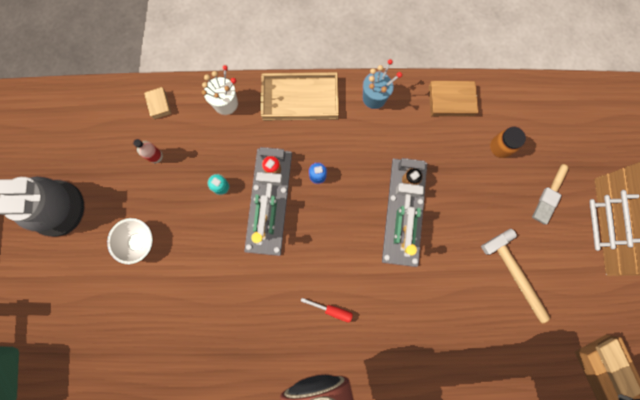

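View pics/side0.png

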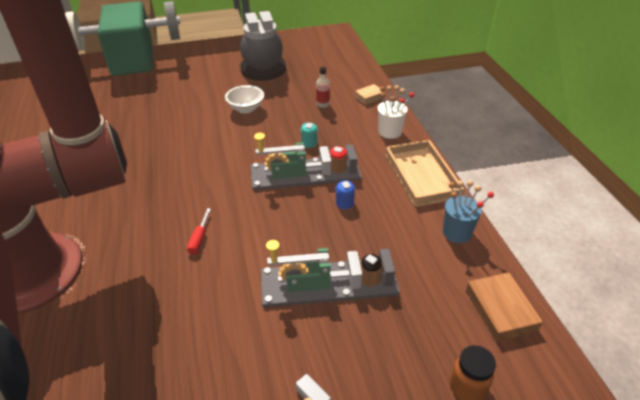

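Candidates for the knob are the yellow heads at top (257,238), on the clamp with the red block (270,163), and at (411,248), on the clamp with the black block (415,176). Red-block look-alikes are turquoise (218,184) and blue (317,173). I choose the knob at (257,238) and check it in a crop.

```bash
python3 - <<'E'
from h import *
ims=[]
for n,(x0,y0,x1,y1),win in(('top',(225,140,315,260),(240,225,275,250)),('side',(235,120,375,200),(245,125,275,165))):
    f=pickle.load(open(n+'0.pkl','rb')); H,S,V=cv2.split(cv2.cvtColor(f['pixels'],cv2.COLOR_BGR2HSV))
    m=np.zeros(H.shape,bool); a,b,c,d=win; m[b:d,a:c]=1
    print(n); blobs(f,m&(H>18)&(H<36)&(S>130)&(V>120),8)
    im=f['pixels'][y0:y1,x0:x1]; ims.append(cv2.resize(im,None,fx=400/im.shape[0]*.7,fy=400/im.shape[0]*.7,interpolation=cv2.INTER_CUBIC))
    if n=='top':
        P=pts(f); z=P[...,2]; reg=np.zeros(H.shape,bool); reg[145:260,240:297]=1
        # base plate outline
        g=reg&(z>.006)&(z<.018); q=P[g][:,:2].astype(np.float32); print('plate',cv2.minAreaRect(q))
        print('block top'); r=np.zeros(H.shape,bool); r[152:175,258:283]=1; blobs(f,r&(z>.055)&(z<.085)&((H<8)|(H>170)|(S<40)&(V>190)))
cv2.imwrite('pics/crop.png',np.hstack(ims)); print(np.hstack(ims).shape)
E
```

```text
top
[252 232  10  10  76] [256.3 237. ] med [0.5276 0.1757 0.1283] lo [0.519 0.165 0.125] hi [0.537 0.185 0.131]
plate ((0.6305583715438843, 0.16081473231315613), (0.09905194491147995, 0.270176500082016), 82.68474578857422)
block top
[258 155  22  20 265] [269.8 164.9] med [0.7093 0.1527 0.0647] lo [0.689 0.134 0.056] hi [0.735 0.174 0.071]
side
[254 133  11  18  76] [259.4 140.2] med [0.527  0.1652 0.1201] lo [0.517 0.161 0.   ] hi [0.558 0.358 0.13 ]
(280, 700, 3)
```

View pics/crop.png

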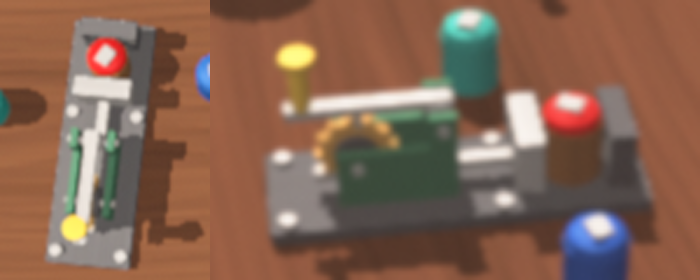

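The crop confirms it: the yellow knob (crop 75,228 / 297,75) is on the same clamp as the red-topped block, with the axis at yaw about -0.12. The knob is at (0.528, 0.175). Moving now, staying above everything at z = 0.22.

```bash
cat >> h.py <<'E'
from scipy.spatial.transform import Rotation as R_
def togo(p,yaw,lean=0.):
    """shift (cm) and rotvec in present tool axes to reach TCP p, tool down with x at yaw, leaned about world clamp-y"""
    s=state(); q=s['tool_rot']; R=R_.from_quat([q[1],q[2],q[3],q[0]])
    T=R_.from_euler('z',yaw)*R_.from_euler('y',lean)*R_.from_euler('x',np.pi)
    print('t',round(s['time'],2),'pos',s['tool_pos'].round(4),'F',s['contact_force'].round(1),'w',round(s['gripper_width'],3),'g',round(s['grasp_force'],1))
    print('cm',(R.inv().apply(np.array(p)-s['tool_pos'])*100).round(2),'rot',(R.inv()*T).as_rotvec().round(3))
E
python3 -c "
from h import *
togo([.528,.175,.2],-.12)"
```

```text
t 0.1 pos [ 0.1981 -0.5922  0.2197] F [-0.   0.6  0.2] w 1.001 g 0.0
cm [ 55.62 -62.29   2.09] rot [-0.002  0.     0.443]
```

send_rows([
  {"translation":[3.2,-3.6,0],"delta_rot":[0,0,0.03],"jaw":6},
  {"translation":[6.4,-7.2,0],"delta_rot":[0,0,0.06],"jaw":6},
  {"translation":[9.6,-10.8,0],"delta_rot":[0,0,0.09],"jaw":6},
  {"translation":[12.8,-14.4,0],"delta_rot":[0,0,0.12],"jaw":6},
  {"translation":[16,-18,0],"delta_rot":[0,0,0.15],"jaw":6},
  {"translation":[19.2,-21.6,0],"delta_rot":[0,0,0.18],"jaw":6},
  {"translation":[22.4,-25.2,0],"delta_rot":[0,0,0.21],"jaw":6},
  {"translation":[25.6,-28.8,0],"delta_rot":[0,0,0.24],"jaw":6},
])

```text
time: 0.9
tool_pos: [0.3498, -0.2364, 0.2204]
tool_rot: [-0.0, 0.999, 0.04, 0.0]
contact_force: [0.6, 0.2, -0.1]
gripper_width: 0.702
grasp_force: 0.0
```

```bash
python3 -c "
from h import *
togo([.528,.175,.2],-.12)"
```

```text
t 0.9 pos [ 0.3498 -0.2364  0.2204] F [ 0.6  0.2 -0.1] w 0.702 g 0.0
cm [ 21.08 -39.57   2.05] rot [-0.    -0.     0.201]
```

send_rows([
  {"translation":[2.2,-4.1,0],"delta_rot":[0,0,0.03],"jaw":6},
  {"translation":[4.4,-8.2,0],"delta_rot":[0,0,0.05],"jaw":6},
  {"translation":[6.6,-12.3,0],"delta_rot":[0,0,0.08],"jaw":6},
  {"translation":[8.8,-16.4,0],"delta_rot":[0,0,0.1],"jaw":6},
  {"translation":[11,-20.5,0],"delta_rot":[0,0,0.13],"jaw":6},
  {"translation":[13.2,-24.6,0],"delta_rot":[0,0,0.15],"jaw":6},
  {"translation":[15.4,-28.7,0],"delta_rot":[0,0,0.18],"jaw":6},
  {"translation":[17.6,-32.8,0],"delta_rot":[0,0,0.2],"jaw":6},
])

```text
time: 1.7
tool_pos: [0.4981, 0.1051, 0.2204]
tool_rot: [0.0, 0.998, -0.059, -0.0]
contact_force: [0.6, -0.4, 0.4]
gripper_width: 0.706
grasp_force: 0.0
```

```bash
python3 -c "
from h import *
togo([.528,.175,.17],-.12)"
```

```text
t 1.7 pos [0.4981 0.1051 0.2204] F [ 0.6 -0.4  0.4] w 0.706 g 0.0
cm [ 2.15 -7.29  5.04] rot [0.    0.    0.002]
```

send_rows([
  {"translation":[0.5,-1.8,0],"delta_rot":[0,0,0],"jaw":6},
  {"translation":[1.1,-3.6,1],"delta_rot":[0,0,0],"jaw":6},
  {"translation":[1.6,-5.4,2],"delta_rot":[0,0,0],"jaw":6},
  {"translation":[2.15,-7.3,3],"delta_rot":[0,0,0],"jaw":6},
  {"translation":[2.15,-7.3,4],"delta_rot":[0,0,0],"jaw":6},
  {"translation":[2.15,-7.3,5],"delta_rot":[0,0,0],"jaw":6},
  {"translation":[2.15,-7.3,5],"delta_rot":[0,0,0],"jaw":6},
  {"translation":[2.15,-7.3,5],"delta_rot":[0,0,0],"jaw":6},
])

```text
time: 2.5
tool_pos: [0.5275, 0.1723, 0.1706]
tool_rot: [0.0, 0.998, -0.059, -0.0]
contact_force: [1.0, -0.0, 1.4]
gripper_width: 0.7
grasp_force: 0.0
```

```bash
python3 -c "
from h import *
togo([.528,.175,.102],-.12)
f=cap('side','side1')
cv2.imwrite('pics/c1.png',cv2.resize(f['pixels'][80:200,200:380],None,fx=4,fy=4,interpolation=cv2.INTER_CUBIC))"
```

```text
t 2.5 pos [0.5275 0.1723 0.1706] F [ 1.  -0.   1.4] w 0.7 g 0.0
cm [ 0.02 -0.27  6.86] rot [0.    0.001 0.002]
```

View pics/c1.png

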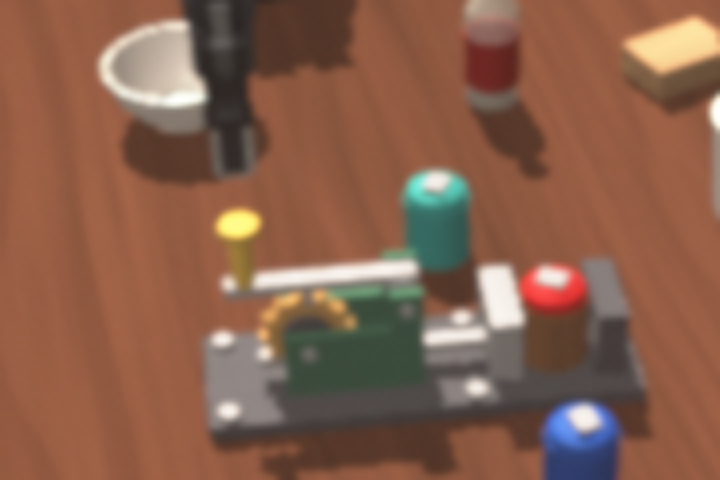

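The fingers at crop (235,150) stand straight over the knob head (240,222). Descending and closing across the arm.

send_rows([
  {"translation":[0,-0.2,1.2],"delta_rot":[0,0,0],"jaw":6},
  {"translation":[0,-0.2,2.4],"delta_rot":[0,0,0],"jaw":6},
  {"translation":[0,-0.2,3.6],"delta_rot":[0,0,0],"jaw":6},
  {"translation":[0,-0.2,4.8],"delta_rot":[0,0,0],"jaw":6},
  {"translation":[0,-0.2,6],"delta_rot":[0,0,0],"jaw":5},
  {"translation":[0,-0.2,6.8],"delta_rot":[0,0,0],"jaw":4},
  {"translation":[0,-0.2,6.8],"delta_rot":[0,0,0],"jaw":3.2},
  {"translation":[0,-0.2,6.8],"delta_rot":[0,0,0],"jaw":3.2},
])

```text
time: 3.35
tool_pos: [0.5281, 0.1751, 0.1028]
tool_rot: [-0.0, 0.998, -0.059, -0.0]
contact_force: [-0.7, 0.4, 0.5]
gripper_width: 0.373
grasp_force: 0.0
```

```bash
python3 -c "
from h import *
togo([.528,.175,.102],-.12)
ims=[]
for n,(x0,y0,x1,y1) in(('side',(240,110,330,180)),('top',(220,200,310,270))):
    f=cap(n,n+'2'); ims.append(cv2.resize(f['pixels'][y0:y1,x0:x1],None,fx=4.4,fy=4.4,interpolation=cv2.INTER_CUBIC))
cv2.imwrite('pics/c2.png',np.hstack(ims))"
```

```text
t 3.35 pos [0.5281 0.1751 0.1028] F [-0.7  0.4  0.5] w 0.373 g 0.0
cm [-0.01  0.01  0.08] rot [-0.     0.     0.003]
```

View pics/c2.png

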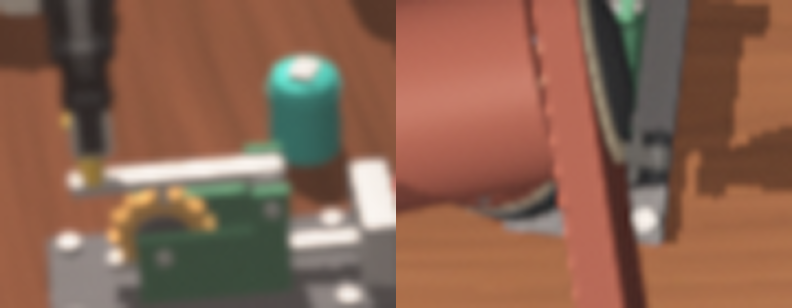

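The pads straddle the stem (left crop 92,165), their tips just above the arm. Closing.

send_rows([
  {"translation":[0,0,0],"delta_rot":[0,0,0],"jaw":2.6},
  {"translation":[0,0,0],"delta_rot":[0,0,0],"jaw":2.0},
  {"translation":[0,0,0],"delta_rot":[0,0,0],"jaw":1.4},
  {"translation":[0,0,0],"delta_rot":[0,0,0],"jaw":0.8},
  {"translation":[0,0,0],"delta_rot":[0,0,0],"jaw":0.8},
  {"translation":[0,0,0],"delta_rot":[0,0,0],"jaw":0.8},
  {"translation":[0,0,0],"delta_rot":[0,0,0],"jaw":0.8},
  {"translation":[0,0,0],"delta_rot":[0,0,0],"jaw":0.8},
])

```text
time: 4.25
tool_pos: [0.5285, 0.1736, 0.1041]
tool_rot: [0.002, 0.998, -0.059, 0.0]
contact_force: [-2.3, -6.2, 4.0]
gripper_width: 0.249
grasp_force: 58.5
```

send_rows([
  {"translation":[0.1,0,-0.3],"delta_rot":[0,-0.03,0],"jaw":0.8},
  {"translation":[0.23,0,-0.61],"delta_rot":[0,-0.065,0],"jaw":0.8},
  {"translation":[0.36,0,-0.9],"delta_rot":[0,-0.1,0],"jaw":0.8},
  {"translation":[0.5,0,-1.2],"delta_rot":[0,-0.13,0],"jaw":0.8},
  {"translation":[0.82,0,-1.82],"delta_rot":[0,-0.2,0],"jaw":0.8},
  {"translation":[1.2,0,-2.42],"delta_rot":[0,-0.27,0],"jaw":0.8},
  {"translation":[1.31,0,-2.6],"delta_rot":[0,-0.29,0],"jaw":0.8},
  {"translation":[1.31,0,-2.6],"delta_rot":[0,-0.29,0],"jaw":0.8},
])

```text
time: 5.05
tool_pos: [0.5404, 0.1722, 0.1285]
tool_rot: [-0.007, 0.988, -0.058, -0.146]
contact_force: [-5.3, -4.5, -0.6]
gripper_width: 0.241
grasp_force: 59.6
```

```bash
python3 -c "
from h import *
togo([.528,.175,.17],-.12)
f=cap('side','side3')
cv2.imwrite('pics/c3.png',cv2.resize(f['pixels'][90:200,230:380],None,fx=4,fy=4,interpolation=cv2.INTER_CUBIC))"
```

```text
t 5.05 pos [0.5404 0.1722 0.1285] F [-5.3 -4.5 -0.6] w 0.241 g 59.6
cm [-2.41 -0.12 -3.61] rot [0.004 0.294 0.002]
```

View pics/c3.png

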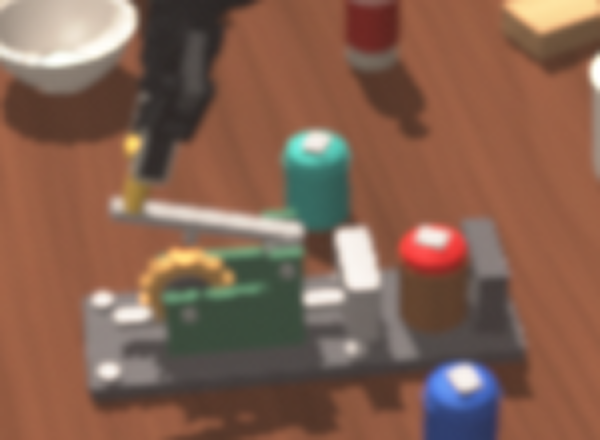

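The pawl arm is up (115,205 to 300,230), the jaw (355,285) is backing away and the red block (432,280) is still standing. Holding.

send_rows([
  {"translation":[0,0,0],"delta_rot":[0,0,0],"jaw":0.8},
  {"translation":[0,0,0],"delta_rot":[0,0,0],"jaw":0.8},
  {"translation":[0,0,0],"delta_rot":[0,0,0],"jaw":0.8},
  {"translation":[0,0,0],"delta_rot":[0,0,0],"jaw":0.8},
  {"translation":[0,0,0],"delta_rot":[0,0,0],"jaw":0.8},
  {"translation":[0,0,0],"delta_rot":[0,0,0],"jaw":0.8},
  {"translation":[0,0,0],"delta_rot":[0,0,0],"jaw":0.8},
  {"translation":[0,0,0],"delta_rot":[0,0,0],"jaw":0.8},
])

```text
time: 5.9
tool_pos: [0.54, 0.1722, 0.1281]
tool_rot: [-0.007, 0.988, -0.058, -0.145]
contact_force: [-2.8, -5.0, -2.0]
gripper_width: 0.245
grasp_force: 59.5
```

send_rows([
  {"translation":[0,0,0],"delta_rot":[0,0,0],"jaw":0.8},
  {"translation":[0,0,0],"delta_rot":[0,0,0],"jaw":0.8},
  {"translation":[0,0,0],"delta_rot":[0,0,0],"jaw":0.8},
  {"translation":[0,0,0],"delta_rot":[0,0,0],"jaw":0.8},
  {"translation":[0,0,0],"delta_rot":[0,0,0],"jaw":0.8},
  {"translation":[0,0,0],"delta_rot":[0,0,0],"jaw":0.8},
  {"translation":[0,0,0],"delta_rot":[0,0,0],"jaw":0.8},
  {"translation":[0,0,0],"delta_rot":[0,0,0],"jaw":0.8},
])

```text
time: 6.7
tool_pos: [0.54, 0.1723, 0.128]
tool_rot: [-0.007, 0.988, -0.058, -0.145]
contact_force: [-2.7, -5.2, -2.0]
gripper_width: 0.242
grasp_force: 59.5
```

```bash
python3 - <<'E'
from h import *
f=cap('side','side4')
c=lambda g:cv2.resize(g['pixels'][120:200,300:380],None,fx=4.5,fy=4.5,interpolation=cv2.INTER_CUBIC)
cv2.imwrite('pics/c4.png',np.hstack([c(pickle.load(open('side3.pkl','rb'))),c(f)]))
ax=np.array([np.cos(.12),-np.sin(.12)])
for t in('side0','side3','side4'):
    g=pickle.load(open(t+'.pkl','rb'));P=pts(g);H,S,V=cv2.split(cv2.cvtColor(g['pixels'],cv2.COLOR_BGR2HSV))
    r=np.zeros(H.shape,bool); r[140:200,305:350]=1
    m=r&(S<60)&(V>140)&(P[...,2]>.04)&(P[...,2]<.085)
    d=(P[...,:2]-[.528,.175])@ax
    print(t,m.sum(),np.percentile(d[m&(d<.17)],[10,50,90]).round(4))
togo([.528,.175,.17],-.12)
E
```

```text
side0 215 [0.1443 0.1528 0.1619]
side3 210 [0.1298 0.1387 0.1468]
side4 212 [0.1195 0.1274 0.1368]
t 6.75 pos [0.54   0.1722 0.1281] F [-3.4 -5.5 -1.5] w 0.242 g 59.5
cm [-2.38 -0.12 -3.66] rot [0.004 0.292 0.002]
```

View pics/c4.png

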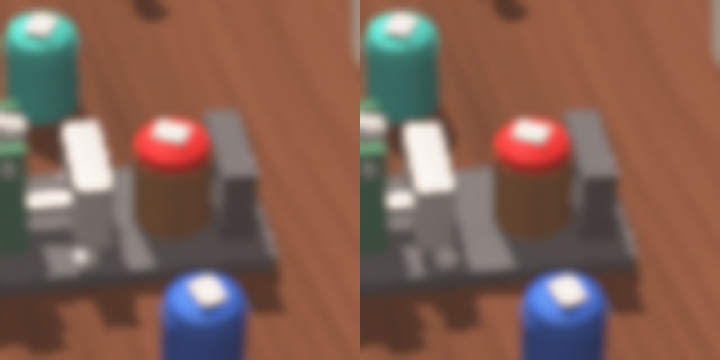

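The jaw has travelled 25 mm (0.1528 to 0.1274 along the axis), so it is fully off, and the red block stands free. Lowering along the arc, then letting go.

send_rows([
  {"translation":[-0.2,0,0.7],"delta_rot":[0,0.07,0],"jaw":0.8},
  {"translation":[-0.36,0,1.43],"delta_rot":[0,0.145,0],"jaw":0.8},
  {"translation":[-0.45,0,2],"delta_rot":[0,0.205,0],"jaw":0.8},
  {"translation":[-0.5,0,2.55],"delta_rot":[0,0.26,0],"jaw":0.8},
  {"translation":[-0.5,0,2.55],"delta_rot":[0,0.26,0],"jaw":2},
  {"translation":[-0.5,0,2.55],"delta_rot":[0,0.26,0],"jaw":4},
  {"translation":[-0.5,0,2.55],"delta_rot":[0,0.26,0],"jaw":6},
  {"translation":[-0.5,0,2.55],"delta_rot":[0,0.26,0],"jaw":6},
])

```text
time: 7.55
tool_pos: [0.5296, 0.1754, 0.1064]
tool_rot: [-0.001, 0.998, -0.059, -0.014]
contact_force: [1.0, -0.0, 0.4]
gripper_width: 0.7
grasp_force: 0.0
```

```bash
python3 -c "
from h import *
togo([.528,.175,.2],-.12)"
```

```text
t 7.55 pos [0.5296 0.1754 0.1064] F [ 1.  -0.   0.4] w 0.7 g 0.0
cm [-0.42  0.04 -9.35] rot [-0.001  0.029  0.003]
```

send_rows([
  {"translation":[0,0,-1.5],"delta_rot":[0,0,0],"jaw":6},
  {"translation":[-0.1,0,-3],"delta_rot":[0,0,0],"jaw":6},
  {"translation":[-0.2,0,-5],"delta_rot":[0,0,0],"jaw":6},
  {"translation":[-0.3,0,-7],"delta_rot":[0,0,0],"jaw":6},
  {"translation":[-0.4,0,-9],"delta_rot":[0,0,0],"jaw":6},
  {"translation":[-0.4,0,-11],"delta_rot":[0,0,0],"jaw":6},
  {"translation":[-0.4,0,-12],"delta_rot":[0,0,0],"jaw":6},
  {"translation":[-0.4,0,-12],"delta_rot":[0,0,0],"jaw":6},
])

```text
time: 8.35
tool_pos: [0.5301, 0.1753, 0.2292]
tool_rot: [-0.002, 0.998, -0.059, -0.012]
contact_force: [-0.8, 0.0, 0.3]
gripper_width: 0.698
grasp_force: 0.0
```

```bash
python3 -c "
from h import *
togo([.528,.175,.2],-.12)
f=cap('side','side5')
cv2.imwrite('pics/c5.png',cv2.resize(f['pixels'][90:320,230:420],None,fx=2.5,fy=2.5,interpolation=cv2.INTER_CUBIC))"
```

```text
t 8.35 pos [0.5301 0.1753 0.2292] F [-0.8  0.   0.3] w 0.698 g 0.0
cm [-0.13  0.06  2.93] rot [-0.002  0.025  0.003]
```

View pics/c5.png

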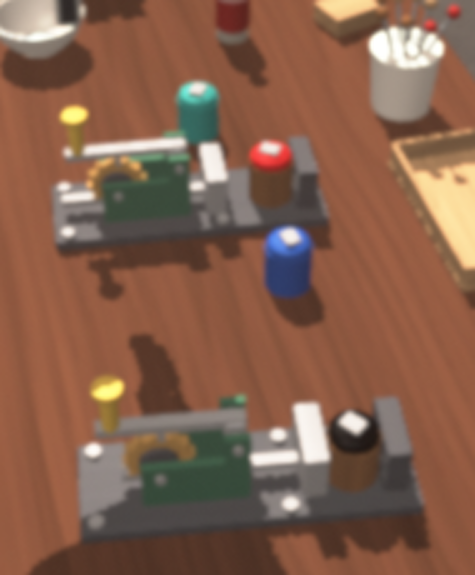

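The pawl is down again (75,130), the jaw is backed off (213,180), the red block (270,175) stands in place, and the dark clamp is still tight (310,450 against 355,450). Handing in.

```bash
python3 -c "
from plant import *
print(job_done())"
```

```text
the job is handed in; nothing more can be done
None
```

The red block's clamp is released and handed in at about 8.4 s: its jaw has backed off the full 25 mm, the pawl is let go and down again, the red block is still standing in place, and the dark clamp is still tight.

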